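Bolt down the drill vice with its second quarter-turn T-stud

TASK

The small blue drill vice is held on the slotted aluminium plate by only one of its two orange-handled T-studs. Take the other T-stud from the wooden rack, drop its T-head into the plate's slot beside the vice's empty lug, slide it along until it is fully home in the lug's open notch, and turn its handle a quarter turn so that the head locks across the slot like the stud already fitted. Let go of it, and leave the brass bench dog in the rack and the tools lying around where they are.

Things in the scene. Friction and masses are not known exactly. Their poses are not given: they have to be found in the camera images.
- stud_handle (a point): centre of the wing handle of the loose T-stud: orange blade 48 mm long (x axis), 12 mm thick (y), 28 mm high (z, up along the stud). The 106 mm tall stud, about 130 g, hangs at first by its collar in one of the rack's two wells, head and shank in the well: lift it 40 mm or more to draw it out. The bench dog stands in the other well, 64 mm away
- stud_collar (a point): centre of the underside of the T-stud's round collar (32 mm across, 4 mm thick), 59 mm below stud_handle, same axes. A 12 mm stem joins it to the handle. Below it come a round shank 10 mm thick and, at the foot, the steel T-head: 32 mm long along x (parallel to the blade), 12 mm wide, 10 mm high, its underside 92 mm below stud_handle
- clamp_plate: aluminium plate 150 x 360 x 30 mm, fixed, origin under its centre, T-slot along its y axis through the middle. Slot mouth 16 mm wide (bevelled to 22 mm at the top) between 9.5 mm thick lips; below them a cavity 36 mm wide, 12.5 mm high, floor 22 mm below the plate's top. The T-head passes the mouth only with its length along the slot and turns freely, either way, under the lips
- slot_free (a point): point on the slot's centre line at the height of the plate's top (30 mm above the bench), in the free stretch beside the empty lug; drop the T-head in here or within 50 mm along y. x axis across the slot, y along it towards the vice. With the stud standing on the cavity floor, its handle centre is 70 mm and its collar's underside 11 mm above this height
- notch_home (a point): where the stud's axis stands when home in the empty lug's notch; at plate-top height, 99 mm from slot_free along +y, same axes. Lug 9 mm thick on the plate; notch 14 mm wide, mouth 21 mm before this point, closed end 6 mm beyond; the collar clears the lug by 2 mm. Vice begins 20 mm beyond, up to 45 mm above the plate; the fitted stud, 112 mm beyond, has its blade across the slot
- bench_dog: round brass-headed bench dog, a bystander in the rack's other well: collar 32 mm across, head 26 mm across, 24 mm high above the rack's top; origin on its axis, 33 mm below the rack's top
- rack: brown hardwood rack block, 64 x 120 x 44 mm, fixed, origin at the centre of its underside; two wells at y = -32 and +32 mm, each 40 mm (x) by 18 mm (y)
- pencil: red carpenter's pencil, 165 mm long (y axis), 8 mm high, bystander lying on the plate's front margin, along the slot and about 55 mm from its centre line
- tape_measure: yellow tape measure, 35 x 84 x 69 mm, bystander standing on the left
- hammer: claw hammer, 299 mm long, bystander lying on the right

How it is judged:
On the way, in this order (a step that is already met when the one before it is completed fails the run):
1. the T-head stands in the slot beside the lug, under the lips, still along the slot (z of stud_handle in the frame of slot_free below 0.0735 m and horizontal distance between stud_collar and notch_home above 0.03 m and x of stud_collar in the frame of slot_free between -0.008 and 0.008 m and y of stud_collar in the frame of slot_free between -0.085 and 0.075 m and angle between stud_handle's own z axis and vertical below 0.2 rad), for 0.1 s.
2. the stud is slid home into the notch, its head still along the slot (z of stud_handle in the frame of slot_free below 0.0735 m and horizontal distance between stud_collar and notch_home below 0.007 m and angle between the x axis of stud_handle and the y axis of notch_home, either way round below 0.5 rad), for 0.1 s.
At the end, for the whole second after the job is handed in: the T-stud stays upright (within 10 degrees) with its axis within 7 mm of the home point of the notch, its head under the slot's lips, and its handle within 15 degrees of square across the slot; it is released (horizontal distance between stud_collar and notch_home below 0.007 m and z of stud_handle in the frame of slot_free between 0.064 and 0.0735 m and angle between the x axis of stud_handle and the x axis of notch_home, either way round below 0.26 rad and angle between stud_handle's own z axis and vertical below 0.17 rad); the robot touches nothing.
It fails at once if the bench dog is moved more than 25 mm (distance of bench_dog from where it was at the start of the episode above 0.025 m).
It fails at once if a tool lying around is moved more than 30 mm (distance of any of pencil, tape_measure, hammer from where it was at the start of the episode above 0.03 m).
It also fails if it takes over 51 s, if anything falls off the work surface, if the arm or the gripper's body presses on something with over 40 N, if the wrist force passes 120 N, or if a joint passes its speed limit or range.

ROBOT

A 7-joint arm with a two-finger parallel gripper is mounted at the origin on a cart in front of the work surface, level with it; the furniture and walls round the work are solid. World frame = base frame: x ahead of the robot, y to its left, z up, the work surface at z = 0. Lengths are in m, angles in rad, forces in N, time in s.
With the tool pointing down it reaches from about 0.425 to 0.95 m from the base axis. Payload 4.7 kg.
Tool frame: the origin (TCP) lies midway between the tips of the shut fingers; the grasp point (between the pads) lies 19 mm behind it; z points along the fingers, y is the line along which they close (so a half turn about z gives the same grasp; the last joint's range is limited). The gripper opens to 85 mm and grips with 20 to 120 N. Pads are 22 mm wide; open, the fingers measure 114 mm over their backs; the gripper's body (76 mm by 85 mm) begins 54 mm behind the grasp point. The pads swing forward as they close: fully open they stand 13 mm farther back than shut.
Start: joints at [-1.132, 0.469, -0.049, 1.532, 0.024, 1.141, -0.082], TCP at [0.304, 0.603, 0.231] pointing down, gripper open.
Joint ranges: [-2.59, 2.59], [-0.33, 1.99], [-1.39, 1.29], [0.1, 2.45], [-1.04, 4.18], [0.21, 1.99], [-2.66, 2.66]. Speed limits (rad/s): [2.57, 2.57, 3.14, 3.14, 3.14, 3.14, 3.14].

INTERFACE

Orientations are given as a unit quaternion [x, y, z, w].
In Python, from workcell import ctrl, capture, get_calibration, models gives the robot as it stands.
- The arm moves only by the tool jog_arm, never from a script. Its argument "deltas" is a list of rows, each a list of 7 numbers: the shift along the tool's x, y, z normalised to -1 to 1, where 1 is 0.02 m, then the turn, a rotation vector about the tool's x, y, z normalised to -1 to 1, where 1 is 6 degrees, then the closure, from -1 (fully open) to 1 (shut), so that 0 is half open. In form: [[tx, ty, tz, ax, ay, az, hand], ...]. A call has 1 to 20 rows; each row shifts and turns the commanded pose from where the row before left it, along the tool's axes as they then stand; what a row does not reach is not made up. A row lasts 1/8 s, in which the tool goes at most 62.5 mm and 10.7 degrees, less where a joint would pass 70% of its speed; a pose out of reach is approached as far as the arm can. A call with a number of a shift or a turn outside -1 to 1 is refused whole. A call with a gripper value outside its range is refused whole. The fingers move at their own pace and stop on an object; the grip force is fixed at half the most. Time passes only in rows, so rows that do not move let the fingers close. It gives the time, the measured TCP pose, the force, the opening and the grip force at its end, in the units of the state.
- ctrl.read_state(): the state, without advancing time (a new reading comes with each control period).
- capture(name): name is "scene" or "top" or "wrist"; returns (picture, depth): 384x512x3 uint8, red, green, blue; 384x512 float32, m along the optical axis (not along the pixel's ray), 0 where there is no reading.
- get_calibration(name): a dict with "camera_matrix" (3x3 intrinsics, pixels), "R" (3x3) and "t" (3): a world point X has camera coordinates R X + t. Camera axes: x right, y down, z forward; pixel columns grow to the right and rows downward; lengths in m; the calibration is good to about 2 mm. A picture is of the moment at which its call begins: read the wrist's pose just before it. get_calibration takes no time and is no camera call; for the wrist camera it gives the pose at the moment of the call.
- ctrl.close_job(): hands the job in; it is judged then, once.
Trained networks look in the newest picture that a camera, given by its name, has taken for a name from the list of things; names that differ only in an ending like _2 or _b are one class to them, and where a whole thing is asked for, a point or a joint stands for the part that bears it (a point fixed in the world has none). Each returns a list of dicts, best first, with "p" (0 to 1); they miss things now and then, are a little off and sometimes report something else, mostly with a low value. They report only what shows in the picture. A call takes as long as a camera call.
- models.search_frame(camera, name): "box" ([left, top, width, height] in pixels, round what is visible of it).
- models.trace(camera, name): "mask" (384x512 bool, what is visible of it) and "box" ([left, top, width, height] in pixels, round what is visible of it).
- models.place_of(camera, name): "uv" ([column, row] in pixels: a listed point, or the origin of a listed thing).
The state is a dict: "time_s": time; "qpos": joint angles; "qvel": joint speeds; "joint_torque": joint torques, N m; "ee_pos": TCP position; "eef_rot": TCP orientation; "force": force on the tool from outside, world axes, zero at the start; "wrist_torque": the same for the moment, N m; "grip_width": opening from 0.0 (shut) to 1.0 (fully open); "grip_force": force on a finger pad.
Only numpy, scipy, OpenCV 4.12 (cv2) and the standard library are available. Lean on these libraries where they do the work, as an engineer would, in place of code of your own. Each camera call takes 0.05 s, during which the arm holds its last target. There are 200 camera calls.

## Working session

There is one attempt and no reset: what is moved stays moved. The work goes in short steps, Python scripts to look and compute and a tool call to move; the robot and the scene stay as the last step left them, time stands still between calls to the robot, and variables do not carry over. Pictures are saved under pics/ and viewed, at most 10 in all, crops included, and the job is handed in when it is done.

Besides the shell and the picture viewer there is one more tool, called as name([rows], argument=value, ...), one row to a line, values as JSON. jog_arm: Moves the arm, as the interface text tells. Scaled input: -1 to 1 covers 0.02 m each way for a shift and 6 degrees each way for a turn. Its arguments: {"type":"object","properties":{"deltas":{"type":"array","items":{"type":"array","items":{"type":"number"}}}},"required":["deltas"]}

```bash
mkdir -p pics; cat > h.py <<'E'
import numpy as np, cv2
from workcell import ctrl, capture, get_calibration, models
from scipy.spatial.transform import Rotation as Rn
def world(cam,uv,d=None,z=None,cal=None):
    c=cal or get_calibration(cam);K=np.array(c["camera_matrix"]);R=np.array(c["R"]);t=np.array(c["t"])
    r=np.linalg.inv(K)@[uv[0],uv[1],1]
    if d is not None: return R.T@(r*d-t)
    o=-R.T@t;w=R.T@r
    return o+w*(z-o[2])/w[2]
def save(img,n): cv2.imwrite(f"pics/{n}.png",cv2.cvtColor(img,cv2.COLOR_RGB2BGR))
E
python3 - <<'E'
from h import *
s=ctrl.read_state();print(s)
ims=[]
Z={"stud_handle":None,"stud_collar":None,"slot_free":.03,"notch_home":.03,"clamp_plate":0,"rack":0,"bench_dog":.011,"pencil":.034,"tape_measure":0,"hammer":0}
for c in ["scene","top"]:
    im,d=capture(c);ims.append(im)
    for n,z in Z.items():
        for r in models.place_of(c,n)[:2]:
            u,v=r["uv"];dd=d[int(np.clip(v,0,383)),int(np.clip(u,0,511))]
            print(c,n,round(r["p"],2),np.round([u,v]),"D",np.round(world(c,(u,v),d=dd),3),"Z",None if z is None else np.round(world(c,(u,v),z=z),3))
    print(c,-np.array(get_calibration(c)["R"]).T@get_calibration(c)["t"])
    np.save(c+"_d.npy",d);save(im,c+"0")
E
```

```text
{'time_s': 0.0, 'qpos': array([-1.13191349,  0.46948799, -0.04859358,  1.53367328,  0.02408653,
        1.14096861, -0.0823105 ]), 'qvel': array([ 0.00047951,  0.00018414,  0.00097973, -0.00012675,  0.0009119 ,
       -0.0010507 ,  0.00029729]), 'joint_torque': array([-8.23846567e-04, -5.10311759e+01, -4.71910543e-02, -2.37716800e+01,
        1.06144475e-02,  7.69119768e-03, -4.93075106e-06]), 'ee_pos': array([0.30409461, 0.6019861 , 0.23023875]), 'eef_rot': array([ 2.31757890e-01,  9.72773009e-01, -9.55830092e-04, -1.97958106e-04]), 'force': array([-0.33307479, -0.41005252,  0.36874934]), 'wrist_torque': array([-0.04983661,  0.00514334, -0.03955703]), 'grip_force': 0.0, 'grip_width': 0.9996299357627383}
scene stud_handle 0.68 [337. 195.] D [0.492 0.282 0.118] Z None
scene stud_collar 0.5 [334. 204.] D [0.49  0.281 0.052] Z None
scene slot_free 0.75 [188. 187.] D [ 0.473 -0.207  0.009] Z [ 0.484 -0.202  0.03 ]
scene slot_free 0.18 [113. 174.] D [ 0.462 -0.467  0.018] Z [ 0.468 -0.462  0.03 ]
scene notch_home 0.6 [221. 191.] D [ 0.482 -0.09   0.027] Z [ 0.484 -0.089  0.03 ]
scene clam
[... 660 characters left out ...]
  0.006] Z [ 0.482 -0.181  0.03 ]
top notch_home 0.65 [280. 190.] D [ 0.484 -0.099  0.01 ] Z [ 0.48  -0.097  0.03 ]
top clamp_plate 0.78 [279. 193.] D [ 0.469 -0.094  0.042] Z [ 0.477 -0.098  0.   ]
top rack 0.57 [159. 192.] D [0.468 0.287 0.115] Z [0.491 0.316 0.   ]
top bench_dog 0.59 [148. 191.] D [0.496 0.355 0.003] Z [0.494 0.352 0.011]
top pencil 0.46 [302. 206.] D [ 0.423 -0.167  0.037] Z [ 0.423 -0.167  0.034]
top tape_measure 0.91 [109. 240.] D [0.327 0.457 0.059] Z [0.331 0.48  0.   ]
top hammer 0.88 [389. 197.] D [ 0.449 -0.466  0.017] Z [ 0.452 -0.473  0.   ]
top hammer 0.73 [111. 237.] D [0.338 0.454 0.048] Z [0.342 0.472 0.   ]
top [2.34022600e-01 4.41322846e-04 1.26214665e+00]
```

```bash
python3 - <<'E'
import cv2
a=cv2.imread("pics/scene0.png")[150:260,60:400];b=cv2.imread("pics/top0.png")[150:270,80:420]
f=lambda x:cv2.resize(x,None,fx=2.35,fy=2.35,interpolation=cv2.INTER_CUBIC)
cv2.imwrite("pics/c0.png",cv2.vconcat([f(a),f(b)]))
E
```

```text
(no output)
```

View pics/c0.png

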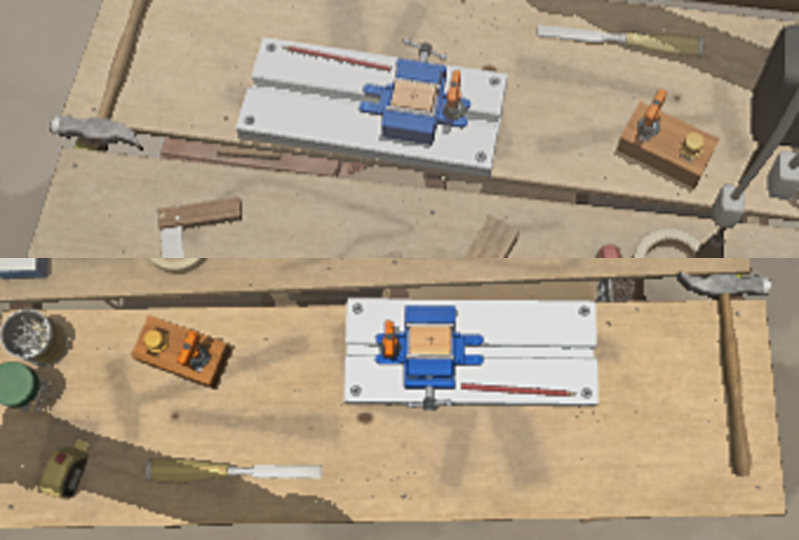

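jog_arm([
  [-0.98,-0.625,0,0,0,0,-1],
  [-0.98,-0.625,0,0,0,0,-1],
  [-0.98,-0.625,0,0,0,0,-1],
  [-0.98,-0.625,0,0,0,0,-1],
  [-0.98,-0.625,0,0,0,0,-1],
  [-0.98,-0.625,0,0,0,0,-1],
  [-0.98,-0.625,0,0,0,0,-1],
  [-0.98,-0.625,0,0,0,0,-1],
  [-0.98,-0.625,0,0,0,0,-1],
  [-0.98,-0.625,0,0,0,0,-1],
  [-0.98,-0.625,0,0,0,0,-1],
  [-0.98,-0.625,0,0,0,0,-1],
  [-0.98,-0.625,0,0,0,0,-1],
  [-0.98,-0.625,0,0,0,0,-1],
  [-0.98,-0.625,0,0,0,0,-1],
  [-0.98,-0.625,0,0,0,0,-1],
  [0,0,0,0,0,0,-1],
])

```text
time_s: 3.22
ee_pos: [0.4952, 0.2802, 0.2314]
eef_rot: [0.234, 0.972, -0.0, 0.0]
force: [-0.8, -0.1, -0.0]
grip_width: 0.998
grip_force: 0.0
```

```bash
cat > look.py <<'E'
from h import *
import sys
def orange(cam="wrist",name=None):
    s=ctrl.read_state();cal=get_calibration(cam);im,d=capture(cam)
    if name: save(im,name)
    print("tcp",np.round(s["ee_pos"],4),"q",np.round(s["eef_rot"],4),"t",s["time_s"],"qpos",np.round(s["qpos"],2))
    print("cam",np.round(-np.array(cal["R"]).T@cal["t"],3))
    for r in models.trace(cam,"stud_handle")[:2]:
        m=r["mask"]; v,u=np.nonzero(m&(d>0))
        P=np.array([world(cam,(a,b),d=d[b,a],cal=cal) for a,b in zip(u,v)])
        c=im[v,u].astype(int); o=(c[:,0]>1.6*c[:,1])&(c[:,0]>120)&(c[:,1]>c[:,2]*1.3)
        print("mask",r["box"],round(r["p"],2),len(u),o.sum())
        Q=P
        if len(Q)<20: continue
        zt=np.percentile(Q[:,2],97);T=Q[Q[:,2]>zt-.004]
        (cx,cy),wh,ang=cv2.minAreaRect((T[:,:2]*1000).astype(np.float32))
        b=cv2.boxPoints(((cx,cy),wh,ang));e=b[1]-b[0];f=b[2]-b[1];L=e if np.hypot(*e)>np.hypot(*f) else f
        print(" top z",round(zt,4),"centre mm",round(cx,1),round(cy,1),"size",np.round(wh,1),"blade dir deg",round(np.degrees(np.arctan2(L[1],L[0])),1),"n",len(T))
    return im,d,cal,s
E
python3 - <<'E'
from look import *
im,d,cal,s=orange("wrist","w1")
E
```

```text
tcp [0.4952 0.2802 0.2314] q [ 2.338e-01  9.723e-01 -2.000e-04  3.000e-04] t 3.225 qpos [-0.64  0.29  0.07  1.79 -0.02  1.05  0.53]
cam [0.423 0.317 0.373]
mask [245.7, 136.4, 35.8, 64.4] 0.66 1257 394
 top z 0.1174 centre mm 482.7 286.4 size [11.6 46.8] blade dir deg -21.1 n 729
```

View pics/w1.png

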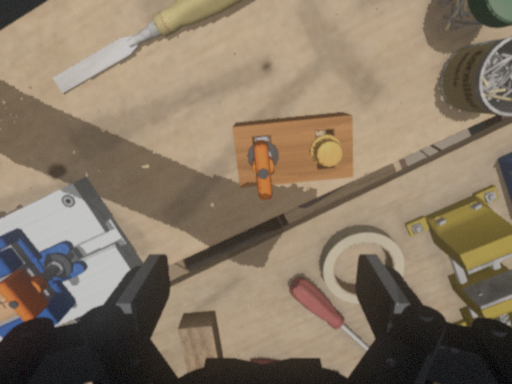

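jog_arm([
  [0.7,0,0,0,0,0,-1],
  [0,0,0,0,0,-0.98,-1],
  [0,0,1,0,0,0,-1],
  [0,0,1,0,0,0,-1],
  [0,0,1,0,0,0,-1],
  [0,0,1,0,0,0,-1],
  [0,0,1,0,0,0,-1],
  [0,0,1,0,0,0,-1],
  [0,0,0.6,0,0,0,-1],
  [0,0,0.55,0,0,0,-1],
  [0,0,0,0,0,0,-1],
  [0,0,0,0,0,0,1],
  [0,0,0,0,0,0,1],
  [0,0,0,0,0,0,1],
  [0,0,0,0,0,0,1],
  [0,0,0,0,0,0,1],
  [0,0,0,0,0,0,1],
  [0,0,0,0,0,0,1],
  [0,0,0,0,0,0,1],
])

```text
time_s: 5.7
ee_pos: [0.4816, 0.2889, 0.0885]
eef_rot: [0.182, 0.983, 0.0, 0.0]
force: [-0.8, -1.3, 4.1]
grip_width: 0.124
grip_force: 63.2
```

jog_arm([
  [0,0,-0.5,0,0,0,1],
  [0,0,-1,0,0,0,1],
  [0,0,-1,0,0,0,1],
  [0,0,-1,0,0,0,1],
  [0,0,-1,0,0,0,1],
  [0,0,-1,0,0,0,1],
  [0,0,-1,0,0,0,1],
  [0,0,-0.5,0,0,0,1],
  [-0.372,-0.961,0,0,0,0,1],
  [-0.372,-0.961,0,0,0,0,1],
  [-0.372,-0.961,0,0,0,0,1],
  [-0.372,-0.961,0,0,0,0,1],
  [-0.372,-0.961,0,0,0,0,1],
  [-0.372,-0.961,0,0,0,0,1],
  [-0.372,-0.961,0,0,0,0,1],
  [-0.372,-0.961,0,0,0,0,1],
  [-0.372,-0.961,0,0,0,0,1],
  [-0.372,-0.961,0,0,0,0,1],
  [-0.372,-0.961,0,0,0,0,1],
  [-0.372,-0.961,0,0,0,0,1],
])

```text
time_s: 8.2
ee_pos: [0.4824, 0.0401, 0.2283]
eef_rot: [0.182, 0.983, 0.0, 0.0]
force: [0.2, 0.3, -0.6]
grip_width: 0.13
grip_force: 62.6
```

jog_arm([
  [-0.372,-0.961,0,0,0,0,1],
  [-0.372,-0.961,0,0,0,0,1],
  [-0.372,-0.961,0,0,0,0,1],
  [-0.372,-0.961,0,0,0,0,1],
  [-0.372,-0.961,0,0,0,0,1],
  [-0.372,-0.961,0,0,0,0,1],
  [-0.372,-0.961,0,0,0,0,1],
  [-0.372,-0.961,0,0,0,0,1],
  [-0.372,-0.961,0,0,0,0,1],
  [-0.372,-0.961,0,0,0,0,1],
  [-0.372,-0.961,0,0,0,0,1],
  [0,0,0,0,0,1,1],
  [0,0,0,0,0,1,1],
  [0,0,0,0,0,1,1],
  [0,0,0,0,0,1,1],
  [0,0,0,0,0,1,1],
  [0,0,0,0,0,1,1],
  [0,0,0,0,0,1,1],
  [0,0,0,0,0,1,1],
  [0,0,0,0,0,1,1],
])

```text
time_s: 10.7
ee_pos: [0.483, -0.1857, 0.2283]
eef_rot: [0.61, 0.793, 0.0, -0.0]
force: [0.8, 0.7, -0.6]
grip_width: 0.126
grip_force: 62.7
```

jog_arm([
  [0,0,0,0,0,1,1],
  [0,0,0,0,0,1,1],
  [0,0,0,0,0,0.5,1],
  [0,0,0,0,0,0,1],
  [0,0,0,0,0,0,1],
])

```text
time_s: 11.32
ee_pos: [0.4833, -0.1854, 0.2283]
eef_rot: [0.706, 0.708, 0.0, -0.0]
force: [-0.1, 0.5, -1.6]
grip_width: 0.133
grip_force: 62.7
```

```bash
python3 - <<'E'
from look import *
im,d,cal,s=orange("wrist","w2")
np.save("w2d.npy",d);np.save("w2cal.npy",cal,allow_pickle=True)
for n,z in [("slot_free",.03),("notch_home",.03),("stud_collar",None),("stud_handle",None)]:
    for r in models.place_of("wrist",n)[:2]: print(n,r["p"],r["uv"],z and world("wrist",r["uv"],z=z,cal=cal))
E
```

```text
tcp [ 0.4833 -0.1854  0.2283] q [ 7.064e-01  7.078e-01  1.000e-04 -0.000e+00] t 11.325 qpos [-0.17  0.23  0.53  1.93 -0.14  1.02  0.43]
cam [ 0.482 -0.106  0.37 ]
mask [233.6, 186.9, 52.7, 157.1] 0.95 4575 1532
 top z 0.2572 centre mm 482.2 -187.8 size [47.4 11.7] blade dir deg 89.5 n 2505
slot_free 0.71 [263.0, 171.8] [ 0.48292957 -0.19233909  0.03      ]
notch_home 0.84 [265.9, 78.0] [ 0.48565612 -0.09695747  0.03      ]
stud_collar 0.91 [264.6, 225.1] None
stud_handle 0.92 [258.3, 278.4] None
stud_handle 0.15 [266.1, 78.6] None
```

View pics/w2.png

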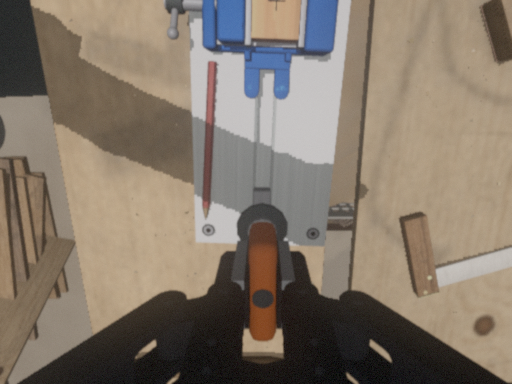

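```bash
python3 - <<'E'
from h import *
im=cv2.cvtColor(cv2.imread("pics/w2.png"),cv2.COLOR_BGR2RGB).astype(int);d=np.load("w2d.npy");cal=np.load("w2cal.npy",allow_pickle=True).item()
K=np.array(cal["camera_matrix"]);R=np.array(cal["R"]);t=np.array(cal["t"])
v,u=np.mgrid[0:384,0:512];r=np.stack([u,v,np.ones_like(u)],-1)@np.linalg.inv(K).T
P=(r*d[...,None]-t)@R
# slot cavity floor columns per row
pts=[]
for y in range(102,178,6):
    z=P[y,225:305,2];x=P[y,225:305,0]
    k=z<.022
    if k.sum()>2: pts.append([P[y,265,1],x[k].min(),x[k].max(),k.sum(),np.median(z[k])]); 
for p in pts: print(np.round(p,4))
# plate edges
for y in (110,140,170):
    k=(abs(P[y,:,2]-.03)<.006)&(abs(P[y,:,0]-.483)<.1);print("plate",np.round([P[y,:,1][k].mean(),P[y,:,0][k].min(),P[y,:,0][k].max(),np.median(P[y,:,2][k])],4))
# lug blue
b=(im[...,2]>im[...,0]*1.5+15)&(P[...,2]<.045)&(P[...,2]>.03)
for y in range(50,100,4):
    c=np.nonzero(b[y,225:310])[0]+225
    if len(c):
        g=np.nonzero(np.diff(c)>1)[0]; print("lug",y,np.round(P[y,c[0],:2],4),[np.round([P[y,c[i],0],P[y,c[i+1],0]],4) for i in g],np.round(P[y,c[-1],:3],4))
# collar
m=(P[...,2]>.17)&(P[...,2]<.2)&(v<250)&(v>195)&(abs(u-263)<30)
Q=P[m];print("collar",len(Q),Q.min(0),Q.max(0))
zt=np.percentile(Q[:,2],50);Q=Q[abs(Q[:,2]-zt)<.003];(c,rad)=cv2.minEnclosingCircle((Q[:,:2]*1000).astype(np.float32));print(zt,c,rad)
E
```

```text
[-1.207e-01  4.775e-01  4.936e-01  1.600e+01  7.500e-03]
[-1.271e-01  4.775e-01  4.926e-01  1.500e+01  7.800e-03]
[-1.333e-01  4.774e-01  4.927e-01  1.500e+01  7.600e-03]
[-1.397e-01  4.774e-01  4.927e-01  1.500e+01  7.400e-03]
[-1.461e-01  4.763e-01  4.917e-01  1.500e+01  7.900e-03]
[-1.527e-01  4.763e-01  4.918e-01  1.500e+01  7.400e-03]
[-1.595e-01  4.762e-01  4.918e-01  1.500e+01  7.300e-03]
[-1.660e-01  4.762e-01  4.919e-01  1.500e+01  7.300e-03]
[-1.728e-01  4.762e-01  4.908e-01  1.400e+01  7.300e-03]
[-1.796e-01  4.750e-01  4.909e-01  1.500e+01  7.500e-03]
[-1.868e-01  4.750e-01  4.909e-01  1.500e+01  7.500e-03]
[-1.938e-01  4.749e-01  4.907e-01  1.500e+01  7.300e-03]
[-2.006e-01  4.749e-01  4.899e-01  1.400e+01  7.700e-03]
plate [-0.1277  0.4106  0.5594  0.0294]
plate [-0.1582  0.4094  0.5585  0.0295]
plate [-0.1905  0.4085  0.5576  0.0295]
lug 50 [ 0.4484 -0.0728] [array([0.452, 0.454]), array([0.4715, 0.4753])] [ 0.5135 -0.0727  0.0415]
lug 54 [ 0.4715 -0.0759] [] [ 0.5031 -0.0764  0.0448]
lug 58 [ 0.4714 -0.0793] [] [ 0.5026 -0.0793  0.0388]
lug 62 [ 0.4657 -0.0829] [] [ 0.5065 -0.0828  0.0385]
lug 66 [ 0.4666 -0.0864] [] [ 0.5066 -0.0864  0.0385]
lug 70 [ 0.4656 -0.09  ] [array([0.478 , 0.4942])] [ 0.5067 -0.0899  0.0382]
lug 74 [ 0.4655 -0.0936] [array([0.478 , 0.4943])] [ 0.5067 -0.0935  0.0388]
lug 78 [ 0.4654 -0.0972] [array([0.478 , 0.4943])] [ 0.5068 -0.0972  0.0395]
lug 82 [ 0.4653 -0.1008] [array([0.478 , 0.4944])] [ 0.506  -0.1008  0.0387]
lug 86 [ 0.4653 -0.1045] [array([0.4779, 0.4944])] [ 0.5061 -0.1045  0.0378]
lug 90 [ 0.4653 -0.1082] [array([0.477 , 0.4945])] [ 0.5062 -0.1082  0.0386]
lug 94 [ 0.4661 -0.112 ] [array([0.476 , 0.4945])] [ 0.5053 -0.1119  0.0384]
collar 1138 [ 0.4666314  -0.19636247  0.18319687] [ 0.49749845 -0.17220546  0.19356089]
0.1874249576784878 (481.945068359375, -188.0095672607422) 15.804728507995605
```

jog_arm([
  [0,0.05,0,0,0,0.22,1],
  [0,0,1,0,0,0,1],
  [0,0,1,0,0,0,1],
  [0,0,1,0,0,0,1],
  [0,0,1,0,0,0,1],
  [0,0,1,0,0,0,1],
  [0,0,0.3,0,0,0,1],
  [0,0,0,0,0,0,1],
])

```text
time_s: 12.62
ee_pos: [0.4847, -0.1851, 0.1223]
eef_rot: [0.715, 0.699, -0.0, -0.0]
force: [0.5, 1.0, -0.2]
grip_width: 0.13
grip_force: 62.7
```

jog_arm([
  [0,0,0.2,0,0,0,1],
  [0,0,0.2,0,0,0,1],
  [0,0,0.2,0,0,0,1],
  [0,0,0,0,0,0,1],
])

```text
time_s: 13.12
ee_pos: [0.4843, -0.185, 0.11]
eef_rot: [0.715, 0.699, -0.0, -0.0]
force: [-0.2, -0.9, -0.1]
grip_width: 0.129
grip_force: 62.7
```

jog_arm([
  [0,0,0.2,0,0,0,1],
  [0,0,0.2,0,0,0,1],
  [0,0,0.2,0,0,0,1],
  [0,0,0,0,0,0,1],
])

```text
time_s: 13.62
ee_pos: [0.4843, -0.185, 0.0979]
eef_rot: [0.715, 0.699, -0.0, -0.0]
force: [-0.2, -0.8, -1.5]
grip_width: 0.128
grip_force: 62.7
```

jog_arm([
  [0,0,0.2,0,0,0,1],
  [0,0,0.2,0,0,0,1],
  [0,0,0.15,0,0,0,1],
  [0,0,0,0,0,0,1],
  [0,0,0,0,0,0,1],
])

```text
time_s: 14.25
ee_pos: [0.4846, -0.1851, 0.0873]
eef_rot: [0.715, 0.699, 0.0, 0.0]
force: [-0.7, -0.3, -1.0]
grip_width: 0.127
grip_force: 62.7
```

```bash
python3 - <<'E'
from look import *
im,d,cal,s=orange("wrist","w3")
for n,z in [("slot_free",.03),("notch_home",.03),("stud_collar",.041)]:
    for r in models.place_of("wrist",n)[:1]: print(n,r["p"],r["uv"],z and world("wrist",r["uv"],z=z,cal=cal))
E
```

```text
tcp [ 0.4846 -0.1851  0.0873] q [7.147e-01 6.994e-01 1.000e-04 0.000e+00] t 14.25 qpos [-0.08  0.43  0.46  2.06 -0.29  0.72  0.54]
cam [ 0.485 -0.105  0.229]
mask [234.6, 188.2, 53.5, 153.2] 0.61 4568 1666
 top z 0.1162 centre mm 483.5 -187.4 size [47.6 11.6] blade dir deg 88.3 n 2484
notch_home 0.86 [260.0, 70.2] [ 0.48427266 -0.09611233  0.03      ]
stud_collar 0.56 [262.9, 224.0] [ 0.48389362 -0.18724444  0.041     ]
```

View pics/w3.png

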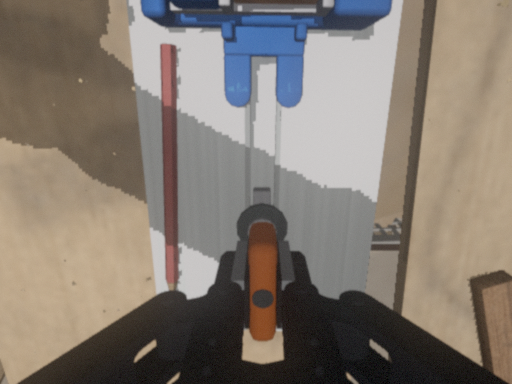

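jog_arm([
  [0,0,0.06,0,0,0,1],
  [0.5,0,0,0,0,0,1],
  [0.5,0,0,0,0,0,1],
  [0.5,0,0,0,0,0,1],
  [0.5,0,0,0,0,0,1],
  [0.5,0,0,0,0,0,1],
  [0.25,0.02,0,0,0,0,1],
  [0,0,0,0,0,0,1],
  [0,0,0,0,0,0,1],
])

```text
time_s: 15.62
ee_pos: [0.4861, -0.1305, 0.0861]
eef_rot: [0.715, 0.699, -0.0, 0.0]
force: [0.5, 0.3, -1.0]
grip_width: 0.125
grip_force: 62.7
```

```bash
cat > lug.py <<'E'
from look import *
im,d,cal,s=orange("wrist",sys.argv[1]);im=im.astype(int)
K=np.array(cal["camera_matrix"]);R=np.array(cal["R"]);t=np.array(cal["t"])
v,u=np.mgrid[0:384,0:512];r=np.stack([u,v,np.ones_like(u)],-1)@np.linalg.inv(K).T
P=(r*d[...,None]-t)@R
b=(im[...,2]>im[...,0]*1.5+15)&(P[...,2]<.044)&(P[...,2]>.032)&(abs(P[...,0]-.486)<.03)
for y in range(0,300,5):
    c=np.nonzero(b[y])[0]
    if len(c)>3:
        g=np.nonzero(np.diff(c)>4)[0]; print("lug",y,np.round(P[y,c[0],:2],4),[np.round([P[y,c[i],0],P[y,c[i+1],0]],4) for i in g],np.round(P[y,c[-1],:3],4))
for n,z in [("notch_home",.03),("stud_collar",.041)]:
    for r in models.place_of("wrist",n)[:1]: print(n,r["p"],r["uv"],z and world("wrist",r["uv"],z=z,cal=cal))
E
python3 lug.py w4
```

```text
tcp [ 0.4861 -0.1305  0.0861] q [ 7.149e-01  6.992e-01 -0.000e+00  1.000e-04] t 15.625 qpos [-0.19  0.41  0.46  2.09 -0.28  0.7   0.43]
cam [ 0.487 -0.051  0.228]
mask [235.1, 185.6, 52.7, 155.6] 0.72 4435 1884
 top z 0.115 centre mm 485.1 -132.8 size [46.8 11.3] blade dir deg 87.9 n 2460
lug 125 [ 0.4761 -0.071 ] [] [ 0.4778 -0.0709  0.0413]
lug 130 [ 0.4755 -0.0736] [array([0.4897, 0.4925]), array([0.5005, 0.5102])] [ 0.5114 -0.0746  0.0404]
lug 135 [ 0.4716 -0.0769] [] [ 0.5024 -0.0775  0.0389]
lug 140 [ 0.4715 -0.0798] [] [ 0.5025 -0.0805  0.0379]
lug 145 [ 0.4691 -0.0825] [] [ 0.503  -0.0834  0.0383]
lug 150 [ 0.4654 -0.0855] [] [ 0.5073 -0.0866  0.0373]
lug 155 [ 0.4659 -0.0883] [array([0.4788, 0.4942])] [ 0.5067 -0.0897  0.0369]
lug 160 [ 0.465  -0.0914] [array([0.4787, 0.4942])] [ 0.5071 -0.0922  0.0394]
lug 165 [ 0.4655 -0.0943] [array([0.4786, 0.4941])] [ 0.5068 -0.0957  0.0374]
lug 170 [ 0.4653 -0.0975] [array([0.4785, 0.4935])] [ 0.5067 -0.0986  0.0383]
lug 175 [ 0.4651 -0.1006] [array([0.4778, 0.4934])] [ 0.5067 -0.1016  0.0384]
lug 180 [ 0.466  -0.1041] [array([0.4776, 0.4934])] [ 0.5067 -0.1045  0.0392]
lug 185 [ 0.4654 -0.107 ] [array([0.4775, 0.494 ]), array([0.5001, 0.5038])] [ 0.5062 -0.1079  0.0385]
lug 190 [ 0.4657 -0.1103] [array([0.4768, 0.4939])] [ 0.5038 -0.1113  0.0378]
lug 195 [ 0.4681 -0.1134] [array([0.4742, 0.4964])] [ 0.5025 -0.1143  0.0383]
notch_home 0.89 [262.2, 163.3] [ 0.48584278 -0.09585376  0.03      ]
stud_collar 0.78 [264.1, 224.0] [ 0.48618892 -0.13213032  0.041     ]
```

jog_arm([
  [0.3,0,0,0,0,0,1],
  [0.3,0,0,0,0,0,1],
  [0.3,0,0,0,0,0,1],
  [0.3,0,0,0,0,0,1],
  [0.3,0,0,0,0,0,1],
  [0.2,0,0,0,0,0,1],
  [0.19,0,0,0,0,0,1],
  [0,0,0,0,0,0,1],
  [0,0,0,0,0,0,1],
])

```text
time_s: 16.95
ee_pos: [0.487, -0.0925, 0.0861]
eef_rot: [0.715, 0.699, -0.0, 0.0]
force: [-0.2, 0.1, -0.9]
grip_width: 0.125
grip_force: 62.7
```

```bash
python3 lug.py w5
```

```text
tcp [ 0.487  -0.0925  0.0861] q [ 0.7148  0.6993 -0.      0.    ] t 16.95 qpos [-0.27  0.39  0.46  2.11 -0.27  0.69  0.35]
cam [ 0.488 -0.013  0.228]
mask [235.5, 204.1, 54.7, 137.5] 0.68 4168 1884
 top z 0.1151 centre mm 486.0 -94.7 size [47.1 11. ] blade dir deg 88.7 n 2462
lug 25 [0.4693 0.0188] [array([0.4735, 0.5067])] [0.511  0.0179 0.0373]
lug 30 [0.4693 0.0163] [array([0.4741, 0.5078])] [0.5084 0.0156 0.0371]
lug 35 [0.4691 0.014 ] [array([0.4739, 0.5068])] [0.5083 0.013  0.0383]
lug 40 [0.4697 0.0113] [array([0.4733, 0.5063])] [0.5063 0.0107 0.0377]
lug 45 [0.4688 0.0091] [array([0.4737, 0.5041])] [0.5096 0.0083 0.0373]
lug 50 [0.4688 0.0065] [array([0.4783, 0.503 ])] [0.5101 0.0058 0.0376]
lug 55 [0.4734 0.004 ] [array([0.4822, 0.4998])] [0.5063 0.0033 0.038 ]
lug 60 [0.4743 0.0016] [array([0.489 , 0.4944])] [0.5055 0.0006 0.0411]
lug 65 [ 0.4743 -0.001 ] [] [ 0.5052 -0.0018  0.0393]
lug 70 [ 0.4566 -0.0033] [array([0.466 , 0.4721])] [ 0.5056 -0.0044  0.0406]
lug 75 [ 0.4566 -0.0059] [array([0.4651, 0.4736])] [ 0.5153 -0.0072  0.0414]
lug 210 [ 0.4659 -0.0852] [] [ 0.4695 -0.0857  0.0375]
lug 220 [ 0.4656 -0.0919] [] [ 0.4687 -0.092   0.0385]
lug 225 [ 0.4654 -0.0953] [array([0.468 , 0.5046])] [ 0.5046 -0.0961  0.0388]
lug 230 [ 0.4651 -0.0992] [array([0.4684, 0.5028])] [ 0.5059 -0.0993  0.0395]
lug 235 [ 0.4656 -0.1024] [array([0.4689, 0.5014])] [ 0.5067 -0.1036  0.0378]
lug 240 [ 0.4654 -0.106 ] [array([0.4686, 0.5034])] [ 0.506  -0.107   0.0382]
lug 245 [ 0.4652 -0.1098] [array([0.4678, 0.5034])] [ 0.5061 -0.1109  0.0375]
notch_home 0.59 [262.7, 220.6] [ 0.48607715 -0.09643966  0.03      ]
stud_collar 0.82 [265.4, 224.3] [ 0.48780814 -0.09433622  0.041     ]
```

View pics/w5.png

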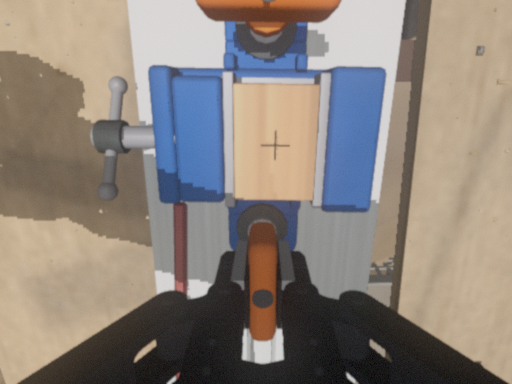

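jog_arm([
  [-0.005,0.012,0,0,0,1,1],
  [-0.005,0.012,0,0,0,1,1],
  [-0.005,0.012,0,0,0,1,1],
  [-0.005,0.012,0,0,0,1,1],
  [-0.005,0.012,0,0,0,1,1],
  [-0.005,0.012,0,0,0,1,1],
  [-0.005,0.012,0,0,0,1,1],
  [0,0,0,0,0,0,1],
])

```text
time_s: 18.15
ee_pos: [0.4883, -0.0935, 0.086]
eef_rot: [0.918, 0.397, -0.0, 0.0]
force: [0.6, 0.2, -1.1]
grip_width: 0.133
grip_force: 62.7
```

jog_arm([
  [-0.005,0.012,0,0,0,1,1],
  [-0.005,0.012,0,0,0,1,1],
  [-0.005,0.012,0,0,0,1,1],
  [-0.005,0.012,0,0,0,1,1],
  [-0.005,0.012,0,0,0,1,1],
  [-0.005,0.012,0,0,0,1,1],
  [-0.005,0.012,0,0,0,1,1],
  [-0.005,0.012,0,0,0,1,1],
  [0,0,0,0,0,0,1],
  [0,0,0,0,0,0,1],
])

```text
time_s: 19.4
ee_pos: [0.4884, -0.0954, 0.086]
eef_rot: [1.0, -0.01, -0.0, -0.0]
force: [0.4, -0.4, -1.1]
grip_width: 0.13
grip_force: 62.7
```

```bash
python3 -c "
from look import *
orange('wrist','w6')"
```

```text
tcp [ 0.4884 -0.0954  0.086 ] q [ 1.0e+00 -9.7e-03 -0.0e+00 -1.0e-04] t 19.4 qpos [-0.57  0.5   0.88  2.12 -0.57  0.77 -0.91]
cam [ 0.567 -0.097  0.228]
mask [236.1, 203.7, 53.2, 138.7] 0.77 4278 1907
 top z 0.115 centre mm 485.0 -95.1 size [11.4 48. ] blade dir deg -1.1 n 2482
```

View pics/w6.png

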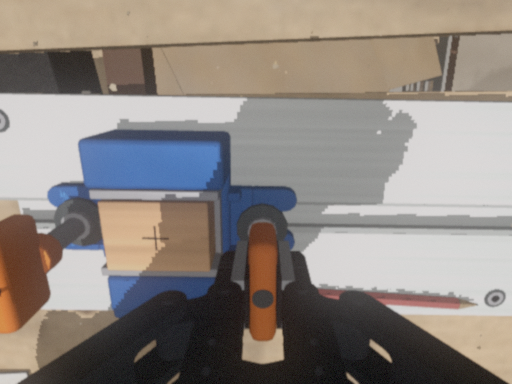

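jog_arm([
  [0,0,0.05,0,0,0,1],
  [0,0,0,0,0,0,1],
  [0,0,0,0,0,0,0.6],
  [0,0,0,0,0,0,0.3],
  [0,0,0,0,0,0,0.1],
  [0,0,0,0,0,0,0.1],
  [0,0,0,0,0,0,0.1],
  [0,0,-0.4,0,0,0,0.1],
  [0,0,-1,0,0,0,0.1],
  [0,0,-1,0,0,0,0.1],
  [0,0,-1,0,0,0,0.1],
  [0,0,-1,0,0,0,0.1],
  [0,0,-1,0,0,0,0.1],
  [0,0,-1,0,0,0,0.1],
  [0,0,0,0,0,0,0.1],
  [0,0,0,0,0,0,0.1],
])

```text
time_s: 21.5
ee_pos: [0.488, -0.0953, 0.2126]
eef_rot: [1.0, -0.011, -0.0, -0.0]
force: [-0.9, 0.3, -0.0]
grip_width: 0.449
grip_force: 0.0
```

```bash
python3 lug.py w7 | grep -v lug
```

```text
tcp [ 0.488  -0.0953  0.2126] q [ 9.999e-01 -1.080e-02 -4.000e-04 -2.000e-04] t 21.5 qpos [-0.77  0.32  1.08  2.01 -0.33  1.01 -1.11]
cam [ 0.567 -0.097  0.355]
mask [245.7, 158.8, 34.0, 65.1] 0.72 1346 537
 top z 0.1146 centre mm 485.0 -94.8 size [11.6 46.4] blade dir deg -2.0 n 766
notch_home 0.68 [262.7, 170.4] [ 0.48524273 -0.09520862  0.03      ]
stud_collar 0.66 [261.7, 172.3] [ 0.48608838 -0.09423093  0.041     ]
```

View pics/w7.png

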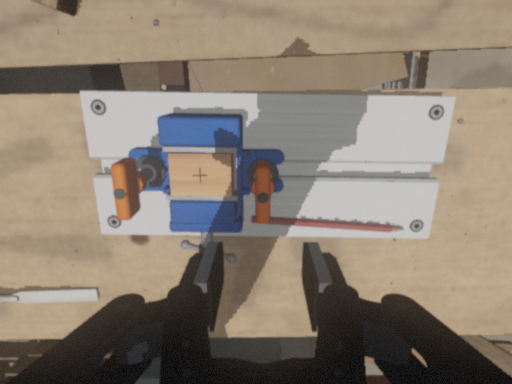

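The picture shows the stud at (262,190), standing upright in the lug notch with its blade across the slot. It is parallel to the fitted stud at (125,190), and the pencil and gripper are clear.

```bash
python3 -c "
from h import *
print(ctrl.close_job())"
```

```text
the job is handed in; nothing more can be done
None
```

The T-stud is home in the lug's notch, turned a quarter turn to lock across the slot, and released. I handed the job in at about 21.5 s of the 51 s allowed, but the hand-in returned no verdict.

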